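# Stand the aluminium plate on edge against the angle plate for scribing

### The arm

A 6-joint arm with a two-finger parallel gripper is mounted at the origin on the work surface. World frame = base frame: x ahead of the robot, y to its left, z up, the work surface at z = 0. Lengths are in mm, angles in rad, forces in N, time in s.
With the tool pointing down it reaches from about 300 to 775 mm from the base axis. Payload 14.6 kg.
Tool frame: the origin (TCP) lies between the finger pads; the fingertips stand 19 mm ahead of it and the grasp point (between the pads) is the TCP; z points along the fingers, y is the line along which they close (so a half turn about z gives the same grasp; the last joint's range is limited). The gripper opens to 94 mm and grips with 3 to 60 N. Pads are 16 mm wide; open, the fingers measure 119 mm over their backs; the gripper's body (75 mm by 177 mm) begins 78 mm behind the grasp point.
Start: joints at [1.109, 0.3, 1.521, -0, 1.321, -0.067], TCP at [211.54, 507.681, 224.446] pointing down, gripper open.
Joint ranges: [-3.03, 3.03], [-0.79, 2.21], [0.23, 2.52], [-1.04, 4.18], [0, 3.07], [-2.55, 2.55]. Speed limits (rad/s): [2.22, 2.22, 2.57, 3.14, 3.14, 3.14].

### API

Orientations are given as [roll, pitch, yaw] about the fixed x, y, z axes, in that order (R = Rz(yaw) Ry(pitch) Rx(roll)).
In Python, from cell import monitor, imaging, job, find_in, trace gives the robot as it stands. The module is installed in compiled form; this text tells all that it offers.
- The arm moves only by the tool arm_command, never from a script. Its argument "steps" is a list of rows, each a list of 5 numbers: the opening, from 0 (shut) to 1 (fully open), then the shift along the tool's x, y, z in mm, then the turn about the tool's z in degrees. In form: [[gripper, dx, dy, dz, turn], ...]. A call has 1 to 20 rows; each row is the pose to reach, as a shift and turn from the pose commanded when the call began, along the tool's axes at that moment; what a row does not reach only later rows make up. A row lasts 1/8 s, in which the tool goes at most 62.5 mm and 10.7 degrees, less where a joint would pass 70% of its speed; a pose out of reach is approached as far as the arm can. A call with a gripper value outside its range is refused whole. The fingers move at their own pace and stop on an object; "force" is the grip in N (left out, the last holds). Time passes only in rows, so rows that repeat a pose let the fingers close. It gives the time, the measured TCP pose, the force, the opening and the grip force at its end, in the units of the state.
- monitor.read_state(): the state, without advancing time (a new reading comes with each control period).
- imaging.camera(name): name is "side" or "top"; returns a dict with "img" (400x640x3 uint8, red, green, blue), "mtx" (3x3 intrinsics, pixels), "D" ([k1, k2, p1, p2, k3] as OpenCV has them; the pictures are not rectified), "view" (4x4, takes a point from world to camera coordinates). Camera axes: x right, y down, z forward; pixel columns grow to the right and rows downward; lengths in mm; the calibration is good to about 2 mm. A picture is of the moment at which its call begins. There is no depth.
- job.sign_off(): hands the job in; it is judged then, once.
Trained networks look in a picture, given as the dict that the camera call returned (one of the last four; its "shot" number tells which), for a name from the list of things; names that differ only in an ending like _2 or _b are one class to them, and where a whole thing is asked for, a point or a joint stands for the part that bears it (a point fixed in the world has none). Each returns a list of dicts, best first, with "p" (0 to 1); they miss things now and then, are a little off and sometimes report something else, mostly with a low value. They report only what shows in the picture. A call takes as long as a camera call. They do not tell look-alikes from the thing itself.
- find_in(picture, target): "rect" ([centre column, centre row, width, height] in pixels, round what is visible of it).
- trace(picture, target): "region" (400x640 bool, what is visible of it) and "rect" ([centre column, centre row, width, height] in pixels, round what is visible of it).
The state is a dict: "clock": time; "joints": joint angles; "qd": joint speeds; "effort": joint torques, N m; "eef_pos": TCP position; "eef_rot": TCP orientation; "wrist_force": force on the tool from outside, world axes, zero at the start; "moment": the same for the moment, N m; "finger_gap": finger opening in mm; "finger_force": force on a finger pad.
Only numpy, scipy, OpenCV 4.12 (cv2) and the standard library are available. Lean on these libraries where they do the work, as an engineer would, in place of code of your own. Each camera call takes 0.05 s, during which the arm holds its last target. There are 200 camera calls.

### The job

Get the aluminium plate ready for scribing: it lies with one long edge propped on the pine offcut. Tip it up onto its other long edge, keeping that edge down on the mat, and without letting it slam or fall over, then slide it along until its broad face sits flat against the upright face of the cast-iron angle plate, roughly in the middle of it. Leave it standing there on its own; do not shove the angle plate out of its place, and leave the other things on the bench where they are.

Things in the scene. Friction and masses are not known exactly. Their poses are not given: they have to be found in the camera images.
- plate: Bare aluminium plate, 150 x 100 x 20 mm, 0.64 to 0.88 kg. Origin: middle of the long narrow edge face it is to stand on (150 x 20 mm); z runs across the 100 mm width to the opposite long edge (straight up once it stands), y along the 150 mm length, x through the thickness: broad faces at x = -10 and +10 mm. At the start it slopes 26 degrees, rising away from the angle plate; its x points up and towards the angle plate.
- plate_low (a point): Middle of the plate's lower long edge line (plate frame -10, 0, 0 mm), resting on the mat at the start: tip about this line. Friction on the mat is 0.48 to 0.7, so the standing plate slides only when pushed low, within about 10 mm of the mat; higher, it tips over.
- plate_top (a point): Middle of the plate's raised long edge face (plate frame 0, 0, 100 mm), which ends up on top. At the start it overhangs the offcut by 10 mm, on the side away from the angle plate (the robot's right), its underside (x = -10 mm face) 44 mm above the mat; nothing is under the overhang.
- angle_plate: Cast-iron angle plate, loose on the mat, 3.4 kg (slides at 15 to 24 N): an L of 14 mm legs, 130 mm long (y), 100 mm high (z), 100 mm deep (x), two slots in each leg, two gussets behind. Origin under its centre, on the mat; its upright face is the plane x = -50 mm, looking along -x, towards the plate (to the robot's right).
- angle_face (a point): Middle of the angle plate's upright face (angle plate frame -50, 0, 50 mm). Once tipped up where it lies, the plate's x = +10 mm face looks at it from 45 to 85 mm away.
- offcut: Pine offcut under the plate, loose, 22 (x) x 90 (y) x 28 (z) mm, 30 g, origin under its centre, y along the plate's long edge; its upper edge nearer the angle plate (x = +11, z = 28 mm) carries the plate's underside, 58 mm level distance from the plate's lower edge line. It may stay or be shifted; it is not needed further.
- mat: Green silicone mat, 400 (x) x 460 (y) x 3 mm, fixed on the bench; origin under its centre, its top 3 mm above the bench top (world z = 0.003).
- tray: Bystander: shallow aluminium tray with a few screws, 180 x 130 x 22 mm, origin under its centre.
- file: Bystander: steel file with a wooden handle lying along its x, 320 mm long (x from -120 to 200 mm), up to 25 mm high, origin on the bench under the root of the blade.
- spring_clamp: Bystander: orange plastic spring clamp on its side, 140 x 50 x 22 mm, origin under its pivot.
- surface_gauge: Bystander: surface gauge, block 75 x 60 x 28 mm, a 200 mm high post with a scriber reaching 100 mm from it 120 mm up; origin under the block's centre. 0.85 kg.
- try_square: Bystander: steel try square lying flat, stock 75 x 18 x 16 mm, blade 100 mm along its y, origin under the stock's centre.
- tape_measure: Bystander: black tape measure standing on edge, 68 x 34 x 64 mm, origin under its centre.
There are look-alikes about, which are no part of the job. What is shaped like the plate but pink, purple or red is not meant.

How it is judged (in metres and radians):
At the end, for the whole second after the job is handed in: The plate stands still on its long narrow edge on the mat, within 2 degrees of upright, its broad face parallel to the angle plate's upright face within 1.7 degrees and no more than 2 mm from it, its middle within 50 mm of the middle of that face (angle between plate's own z axis and vertical below 0.035 rad and height (world z) of plate below 0.007 m and angle between the x axis of plate and the x axis of angle_plate, either way round below 0.03 rad and x of plate in the frame of angle_plate between -0.062 and -0.058 m and y of plate in the frame of angle_plate between -0.05 and 0.05 m and linear speed of plate below 0.01 m/s and angular speed of plate below 0.05 rad/s); the robot touches nothing.
It fails at once if the plate slams or falls (turns faster than 3 rad/s) (angular speed of plate above 3 rad/s).
It fails at once if the plate is lifted off the mat (the middle of its lower edge face rises to more than 30 mm above the bench top) (height (world z) of plate above 0.03 m).
It fails at once if the angle plate is shoved more than 6 mm (distance of angle_plate from where it was at the start of the episode above 0.006 m).
It fails at once if a bystander (tray, file, spring clamp, surface gauge, try square or tape measure) is moved more than 15 mm (distance of any of tray, file, spring_clamp, surface_gauge, try_square, tape_measure from where it was at the start of the episode above 0.015 m).
It also fails if it takes over 61 s, if anything falls off the work surface, if the arm or the gripper's body presses on something with over 40 N, if the wrist force passes 120 N, or if a joint passes its speed limit or range.

## Working session

There is one attempt and no reset: what is moved stays moved. The work goes in short steps, Python scripts to look and compute and a tool call to move; the robot and the scene stay as the last step left them, time stands still between calls to the robot, and variables do not carry over. Pictures are saved under pics/ and viewed, at most 12 in all, crops included, and the job is handed in when it is done.

Besides the shell and the picture viewer there is one more tool, called after "Emit:" in YAML: its name, and indented under it one key for each argument. arm_command: Moves the arm, as the interface text tells. Its arguments: {"type":"object","properties":{"steps":{"type":"array","items":{"type":"array","items":{"type":"number"}}},"force":{"type":"number"}},"required":["steps"]}

```bash
mkdir -p pics
cat > h.py <<'E'
import numpy as np, cv2
from cell import monitor, imaging, job, find_in, trace
def save(c,name,s=1): cv2.imwrite('pics/'+name,c['img'][:,:,::-1])
def ray(c,u,v):
    p=cv2.undistortPoints(np.array([[[u,v]]],float),c['mtx'],np.array(c['D'],float))[0,0]
    V=np.array(c['view']);R=V[:3,:3];t=V[:3,3]
    return -R.T@t, R.T@np.array([p[0],p[1],1])
def atz(c,u,v,z):
    o,d=ray(c,u,v);return o+d*(z-o[2])/d[2]
def proj(c,P):
    V=np.array(c['view']);r,_=cv2.Rodrigues(V[:3,:3])
    return cv2.projectPoints(np.array(P,float).reshape(-1,1,3),r,V[:3,3],c['mtx'],np.array(c['D'],float))[0][:,0]
E
python3 - <<'E'
from h import *
for n in('top','side'):
    c=imaging.camera(n);save(c,n+'1.png')
    print(n,'cam',ray(c,320,200)[0].round())
    for t in('plate','angle_plate','offcut','mat','surface_gauge','tray','file','spring_clamp','try_square','tape_measure'):
        print(t,[(np.round(r['rect']).tolist(),round(r['p'],2),atz(c,*r['rect'][:2],15).round().tolist()) for r in find_in(c,t)[:3]])
print(monitor.read_state())
E
```

```text
top cam [ 284.  -30. 1216.]
plate [([396.0, 209.0, 52.0, 31.0], 0.85, [502.0, -297.0, 15.0]), ([395.0, 275.0, 53.0, 43.0], 0.75, [285.0, -288.0, 15.0]), ([222.0, 299.0, 44.0, 54.0], 0.62, [206.0, 272.0, 15.0])]
angle_plate [([261.0, 199.0, 31.0, 45.0], 0.87, [534.0, 158.0, 15.0])]
offcut []
mat [([284.0, 196.0, 137.0, 118.0], 0.73, [546.0, 82.0, 15.0])]
surface_gauge [([182.0, 178.0, 38.0, 24.0], 0.93, [607.0, 432.0, 15.0])]
tray [([185.0, 223.0, 43.0, 56.0], 0.66, [453.0, 409.0, 15.0])]
file [([437.0, 202.0, 9.0, 88.0], 0.74, [528.0, -439.0, 15.0])]
spring_clamp [([408.0, 163.0, 39.0, 14.0], 0.72, [666.0, -348.0, 15.0]), ([324.0, 119.0, 22.0, 32.0], 0.37, [825.0, -55.0, 15.0])]
try_square [([325.0, 120.0, 21.0, 36.0], 0.82, [821.0, -60.0, 15.0]), ([410.0, 162.0, 38.0, 17.0], 0.5, [669.0, -351.0, 15.0])]
tape_measure [([211.0, 153.0, 16.0, 27.0], 0.88, [697.0, 336.0, 15.0]), ([312.0, 199.0, 34.0, 49.0], 0.5, [537.0, -14.0, 15.0]), ([260.0, 198.0, 32.0, 48.0], 0.17, [538.0, 160.0, 15.0])]
side cam [ 312. -915.  580.]
plate [([210.0, 182.0, 51.0, 26.0], 0.87, [213.0, 249.0, 15.0]), ([2
[... 897 characters left out ...]
])]
{'clock': 1.1, 'joints': array([ 1.10940091e+00,  2.99935400e-01,  1.52101173e+00, -2.58588086e-05,
        1.32069684e+00, -6.65923428e-02]), 'qd': array([1.10980755e-03, 1.49176646e-03, 1.08700462e-04, 6.72231701e-04,
       1.70588517e-03, 8.07206815e-06]), 'effort': array([-1.37225190e-03, -5.31663859e+01, -3.52923596e+01,  7.08141248e-02,
        2.12316104e-02,  2.80734190e-05]), 'eef_pos': array([211.54299726, 507.67539409, 224.42118816]), 'eef_rot': array([-3.14153978e+00,  2.15835252e-05,  2.74679598e+00]), 'wrist_force': array([-0.16193621, -0.3930635 , -0.40823482]), 'moment': array([ 0.02162586,  0.01331289, -0.02478214]), 'finger_force': 0.0, 'finger_gap': 94.15780184448361}
```

View pics/top1.png

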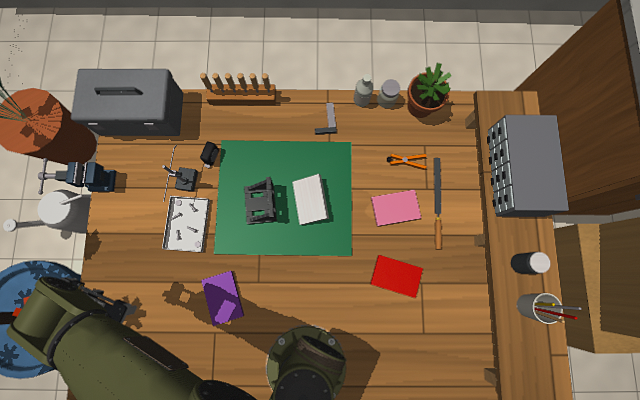

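View pics/side1.png

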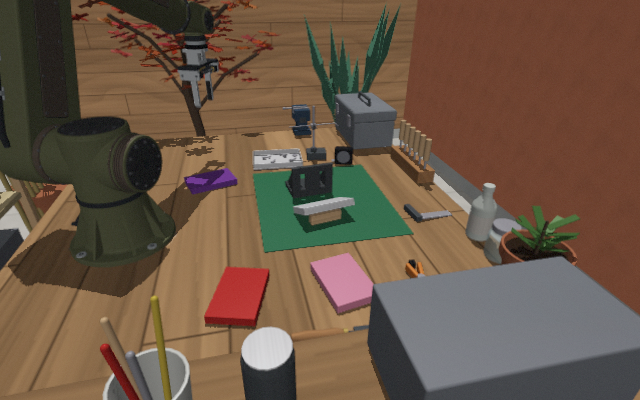

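```bash
cat > fit.py <<'E'
from h import *
from scipy.optimize import minimize
S=4
def hullmask(c,P):
    m=np.zeros((400*S,640*S),np.uint8); q=cv2.convexHull(((proj(c,P)+.5)*S-.5).round().astype(np.int32)); cv2.fillConvexPoly(m,q,1)
    return cv2.resize(m.astype(np.float32),(640,400),interpolation=cv2.INTER_AREA)
def Rz(a): return np.array([[np.cos(a),-np.sin(a),0],[np.sin(a),np.cos(a),0],[0,0,1]])
# plate: low-line middle (x,y), yaw = dir of plate's horizontal "towards angle plate", tilt = slope from level
def platepts(x,y,yaw,tilt=np.radians(26)):
    n=np.array([np.sin(tilt),0,np.cos(tilt)]);d=np.array([-np.cos(tilt),0,np.sin(tilt)])
    P=np.array([a*n+b*d+[0,l,0] for a in(0,20) for b in(0,100) for l in(-75,75)])
    return P@Rz(yaw).T+[x,y,3]
def anglepts(x,y,yaw):
    P=np.array([[a,l,z] for a,z in((-50,0),(-50,100),(-36,100),(50,14),(50,0)) for l in(-65,65)],float)
    return P@Rz(yaw).T+[x,y,3]
def fit(model,x0,views,step):
    def cost(p): return sum(((hullmask(c,model(*p))-m)[w]**2).sum() for c,m,w in views)
    best=None
    x=np.array(x0,float)
    for k in range(3):
        sim=np.vstack([x]+[x+np.eye(len(x))[i]*step[i]/(k+1) for i in range(len(x))])
        r=minimize(cost,x,method='Nelder-Mead',options=dict(initial_simplex=sim,xatol=1e-3,fatol=.05,maxiter=150));x=r.x
    return x,r.fun
def pick(c,t,u,v):
    rs=[r for r in trace(c,t) if abs(r['rect'][0]-u)<15 and abs(r['rect'][1]-v)<15]
    return rs[0]['region'] if rs else None
E
python3 - <<'E'
from fit import *
T=imaging.camera('top');Sd=imaging.camera('side')
def white(c,box):
    hsv=cv2.cvtColor(c['img'],cv2.COLOR_RGB2HSV);m=np.zeros((400,640),bool);u0,u1,v0,v1=box
    m[v0:v1,u0:u1]=((hsv[...,1]<60)&(hsv[...,2]>110))[v0:v1,u0:u1];return m
mt=white(T,(285,335,165,235));ms=white(Sd,(285,360,190,222))
tr=[pick(T,'plate',311,199),pick(Sd,'plate',324,206)]
print('white',mt.sum(),ms.sum(),'trace',[None if r is None else r.sum() for r in tr])
W=np.ones((400,640),bool)
for nm,v in(('both',[(T,mt,W),(Sd,ms,W)]),('top',[(T,mt,W)])):
    x,f=fit(platepts,[540,20,np.radians(100)],v,[15,15,.2]);print('plate',nm,x[:2].round(1),np.degrees(x[2]).round(2),f)
    if nm=='both': px=x
at=pick(T,'angle_plate',261,200);as_=pick(Sd,'angle_plate',311,181)
def fill(m): 
    cs,_=cv2.findContours(m.astype(np.uint8),cv2.RETR_EXTERNAL,cv2.CHAIN_APPROX_NONE);o=np.zeros(m.shape,np.uint8);cv2.fillConvexPoly(o,cv2.convexHull(np.vstack(cs)),1);return o>0
W2=hullmask(Sd,platepts(*px))<.05
W2[195:]=False
for nm,v in(('both',[(T,fill(at),W),(Sd,as_|fill(as_),W2)]),('top',[(T,fill(at),W)])):
    x,f=fit(anglepts,[534,158,np.radians(95)],v,[15,15,.2]);print('angle',nm,x[:2].round(1),np.degrees(x[2]).round(2),f)
    if nm=='both': ax=x
for n,c,b in(('t',T,(225,345,160,240)),('s',Sd,(265,375,145,235))):
    im=cv2.resize(c['img'][b[2]:b[3],b[0]:b[1],::-1],None,fx=5,fy=5,interpolation=cv2.INTER_CUBIC)
    for P in(platepts(*px),anglepts(*ax)):
        q=((proj(c,P)-[b[0],b[2]]+.5)*5).round().astype(np.int32);cv2.polylines(im,[cv2.convexHull(q)],True,(0,0,255),1)
    cv2.imwrite(f'pics/fit_{n}.png',im)
np.save('fit.npy',np.array([px,ax]))
E
```

```text
white 1259 580 trace [np.int64(1397), None]
plate both [526.5  32.6] 99.08 170.61328125
plate top [525.2  36.1] 99.26 72.05859375
angle both [522.6 158.5] 94.96 133.13671875
angle top [519.8 159.4] 94.03 72.86328125
```

View pics/fit_t.png

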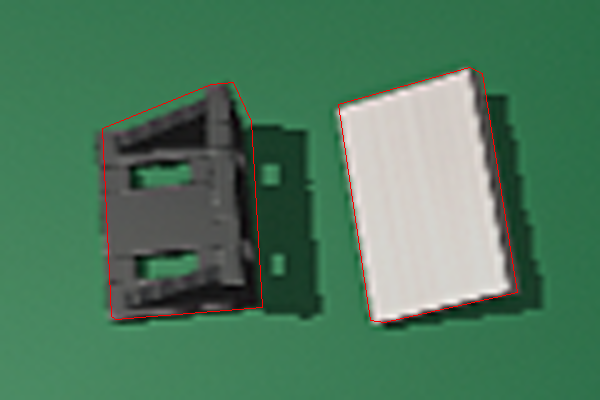

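View pics/fit_s.png

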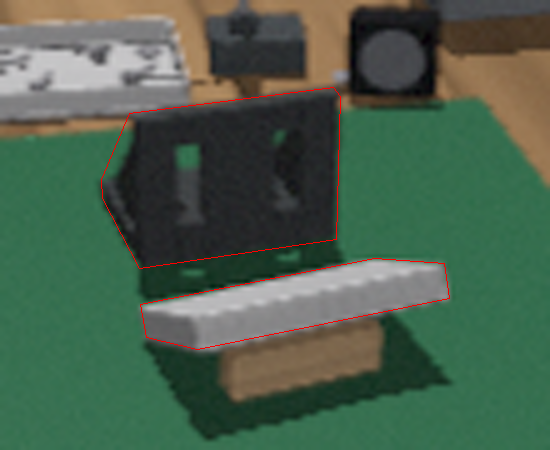

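Emit:
arm_command:
  steps:
    - [1,-50,-36,0,-3]
    - [1,-100,-72,0,-6]
    - [1,-150,-108,0,-9]
    - [1,-200,-144,0,-13]
    - [1,-250,-180,0,-16]
    - [1,-300,-216,0,-20]
    - [1,-350,-252,0,-23]
    - [1,-400,-288,0,-26]
    - [1,-450,-324,0,-29]
    - [1,-500,-360,0,-31.7]
    - [1,-500,-360,0,-31.7]
    - [1,-500,-360,0,-31.7]
    - [1,-500,-360,0,-31.7]
    - [1,-500,-360,0,-31.7]

```text
clock: 3.15
eef_pos: [534.4, -16.0, 224.8]
eef_rot: [-3.141, 0.0, -2.982]
wrist_force: [0.2, -0.2, -0.2]
finger_gap: 94.0
finger_force: 0.0
```

Emit:
arm_command:
  steps:
    - [1,0,0,40,0]
    - [1,0,0,80,0]
    - [1,0,0,120,0]
    - [1,0,0,140,0]
    - [1,0,0,155,0]
    - [1,0,0,165,0]
    - [1,0,0,170,0]
    - [1,0,0,170,0]

```text
clock: 4.15
eef_pos: [534.7, -16.9, 54.6]
eef_rot: [-3.142, 0.0, -2.983]
wrist_force: [-0.5, 0.5, 0.5]
finger_gap: 94.2
finger_force: 0.0
```

Run:
```python
from h import *
c=imaging.camera('side');b=(265,375,130,230)
cv2.imwrite('pics/a.png',cv2.resize(c['img'][b[2]:b[3],b[0]:b[1],::-1],None,fx=6,fy=6,interpolation=cv2.INTER_CUBIC))
s=monitor.read_state();print(s['eef_pos'],s['wrist_force'])
```

```text
[534.8530288  -16.95887854  54.88095949] [ 0.41652588 -0.73813979  0.26486072]
```

View pics/a.png

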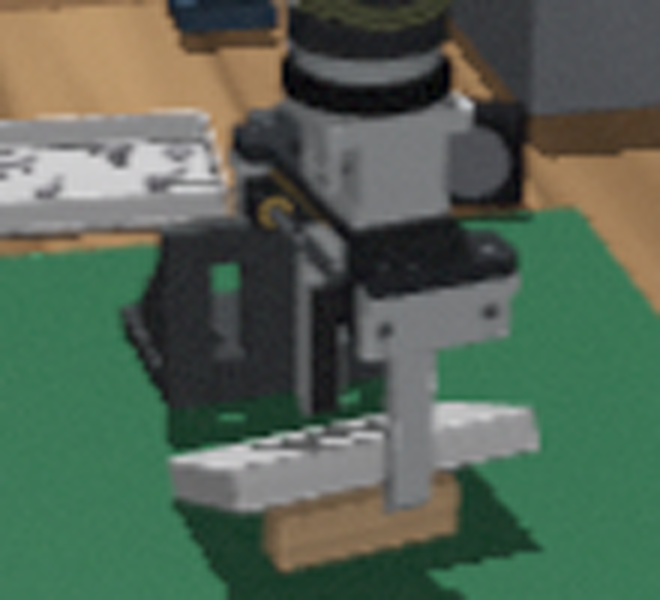

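Finger A stands in front of the raised edge and B behind it. Now I'll feel for contact.

Emit:
arm_command:
  steps:
    - [1,0,1.5,0,0]
    - [1,0,3,0,0]
    - [1,0,4,0,0]
    - [1,0,4,0,0]

```text
clock: 4.7
eef_pos: [534.0, -12.9, 54.5]
eef_rot: [-3.142, 0.0, -2.983]
wrist_force: [-0.5, 1.2, -0.4]
finger_gap: 94.0
finger_force: 0.0
```

Emit:
arm_command:
  steps:
    - [1,0,1,0,0]
    - [1,0,2,0,0]
    - [1,0,2,0,0]

```text
clock: 5.08
eef_pos: [533.7, -10.9, 54.4]
eef_rot: [-3.142, -0.0, -2.983]
wrist_force: [-0.7, 0.6, -0.7]
finger_gap: 94.0
finger_force: 0.0
```

Emit:
arm_command:
  steps:
    - [1,0,1,0,0]
    - [1,0,2,0,0]
    - [1,0,2,0,0]

```text
clock: 5.45
eef_pos: [533.4, -9.1, 54.4]
eef_rot: [-3.141, 0.0, -2.983]
wrist_force: [-0.8, -2.1, 0.4]
finger_gap: 94.2
finger_force: 0.9
```

Emit:
arm_command:
  steps:
    - [1,0,1,0,0]
    - [1,0,1.6,-1.5,0]
    - [1,0,2.4,-3,0]
    - [1,0,2.4,-3,0]

```text
clock: 5.95
eef_pos: [532.9, -6.6, 57.5]
eef_rot: [-3.142, -0.0, -2.983]
wrist_force: [0.6, -1.9, -2.2]
finger_gap: 93.9
finger_force: 1.5
```

Emit:
arm_command:
  steps:
    - [1,0,1.2,-1.6,0]
    - [1,0,2,-3.1,0]
    - [1,0,3,-4.6,0]
    - [1,0,3.9,-6.1,0]
    - [1,0,5,-7.6,0]
    - [1,0,5.8,-9,0]
    - [1,0,5.8,-9,0]

```text
clock: 6.82
eef_pos: [532.1, -0.9, 66.6]
eef_rot: [3.142, 0.0, -2.983]
wrist_force: [0.2, -3.3, -1.7]
finger_gap: 94.1
finger_force: 1.6
```

Run:
```python
from h import *
c=imaging.camera('side');b=(265,375,130,230)
cv2.imwrite('pics/b.png',cv2.resize(c['img'][b[2]:b[3],b[0]:b[1],::-1],None,fx=6,fy=6,interpolation=cv2.INTER_CUBIC))
```

```text
(no output)
```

View pics/b.png

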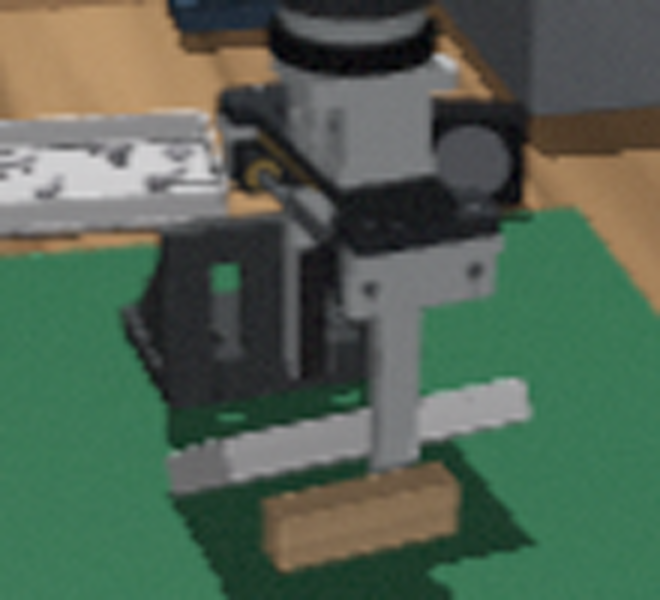

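Emit:
arm_command:
  steps:
    - [1,0,2.1,-2.9,0]
    - [1,0,4.2,-5.7,0]
    - [1,0,6.5,-8.4,0]
    - [1,0,8.8,-11,0]
    - [1,0,11.2,-13.6,0]
    - [1,0,13.6,-16,0]
    - [1,0,16.2,-18.4,0]
    - [1,0,18.8,-20.7,0]
    - [1,0,21.5,-22.9,0]
    - [1,0,24.3,-25,0]
    - [1,0,27.2,-27,0]
    - [1,0,30.1,-28.9,0]
    - [1,0,30.1,-28.9,0]

```text
clock: 8.5
eef_pos: [527.4, 29.1, 95.4]
eef_rot: [3.141, 0.0, -2.983]
wrist_force: [-0.5, -2.7, 0.6]
finger_gap: 93.9
finger_force: 1.2
```

Emit:
arm_command:
  steps:
    - [0.96,0,0,0,0]
    - [0.92,0,-1.5,0,0]
    - [0.88,0,-3.5,0,0]
    - [0.84,0,-5.5,0,0]
    - [0.8,0,-7.5,0,0]
    - [0.76,0,-9.5,0,0]
    - [0.72,0,-11.5,0,0]
    - [0.68,0,-13.5,0,0]
    - [0.64,0,-15.5,0,0]
    - [0.6,0,-17.5,0,0]
    - [0.56,0,-19.5,0,0]
    - [0.56,0,-19.5,0,0]
    - [0.56,0,-19.5,0,0]
  force: 8

```text
clock: 10.12
eef_pos: [530.4, 9.5, 95.4]
eef_rot: [-3.142, 0.0, -2.983]
wrist_force: [-0.2, -1.4, 0.4]
finger_gap: 52.7
finger_force: 0.9
```

Emit:
arm_command:
  steps:
    - [0.53,0,1.5,-1.7,0]
    - [0.505,0,3.4,-3.3,0]
    - [0.48,0,5.2,-4.8,0]
    - [0.45,0,7.1,-6.1,0]
    - [0.425,0,9.2,-7.4,0]
    - [0.4,0,11.3,-8.5,0]
    - [0.37,0,13.3,-9.5,0]
    - [0.37,0,13.3,-9.5,0]
    - [0.37,0,13.3,-9.5,0]

```text
clock: 11.25
eef_pos: [528.3, 22.7, 104.8]
eef_rot: [-3.142, -0.0, -2.983]
wrist_force: [0.3, -0.5, 0.9]
finger_gap: 34.9
finger_force: 0.3
```

Run:
```python
from h import *
c=imaging.camera('side');b=(265,375,130,230)
cv2.imwrite('pics/c.png',cv2.resize(c['img'][b[2]:b[3],b[0]:b[1],::-1],None,fx=6,fy=6,interpolation=cv2.INTER_CUBIC))
```

```text
(no output)
```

View pics/c.png

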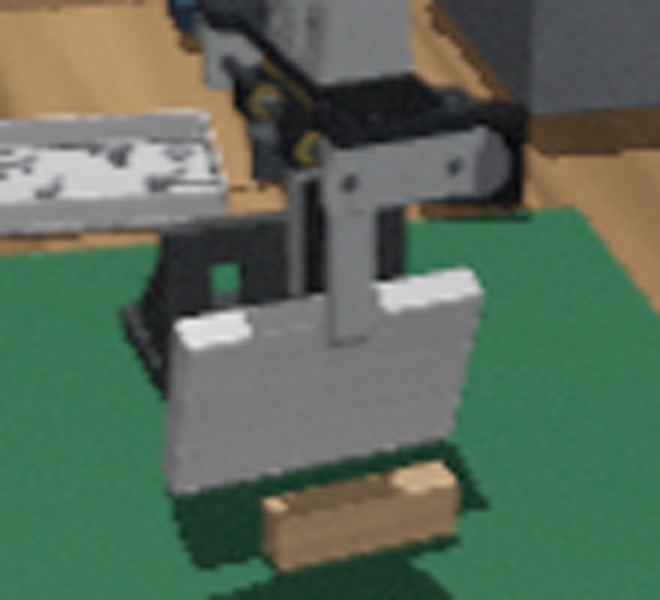

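Emit:
arm_command:
  steps:
    - [0.33,0,1.5,0,0]
    - [0.3,0,3.5,0,0]
    - [0.28,0,5.6,0,0]
    - [0.265,0,8.5,0,0]
    - [0.26,0,11.7,0,0]
    - [0.25,0,14.8,0,0]
    - [0.235,0,17.6,0,0]
    - [0.225,0,20,0,0]
    - [0.22,0,20,0,0]
    - [0.21,0,20,0,0]
    - [0.2,0,20,0,0]
    - [0.2,0,20,0,0]

```text
clock: 12.8
eef_pos: [525.1, 42.5, 104.9]
eef_rot: [3.141, 0.0, -2.983]
wrist_force: [-0.7, 2.5, 1.6]
finger_gap: 20.0
finger_force: 8.0
```

Emit:
arm_command:
  steps:
    - [0.22,0,0,0,0]
    - [0.25,0,0,0,0]
    - [0.29,0,0,0,0]
    - [0.29,0,0,0,0]
    - [0.29,0,0,15,0]
    - [0.29,0,0,35,0]
    - [0.29,0,0,55,0]
    - [0.29,0,0,68,0]
    - [0.29,0,0,70,0]
    - [0.26,0,0,70,0]
    - [0.23,0,0,70,0]
    - [0.2,0,0,70,0]
    - [0.2,0,0,70,0]
  force: 20

```text
clock: 14.42
eef_pos: [525.4, 42.6, 35.3]
eef_rot: [3.141, 0.001, -2.983]
wrist_force: [-1.9, 5.1, 4.9]
finger_gap: 19.8
finger_force: 19.9
```

Emit:
arm_command:
  steps:
    - [0.2,-1,3,0,0.5]
    - [0.2,-2,6.5,0,1]
    - [0.2,-3,10,0,1.5]
    - [0.2,-4,13.5,0,2]
    - [0.2,-5,17,0,2.5]
    - [0.2,-6,20.5,0,3]
    - [0.2,-7,24,0,3.5]
    - [0.2,-8,27,0,4]
    - [0.2,-9,30,0,4.5]
    - [0.2,-10,33,0,4.5]
    - [0.2,-10.5,35.5,0,4.5]
    - [0.2,-10.5,35.5,0,4.5]

```text
clock: 15.92
eef_pos: [530.4, 78.4, 35.3]
eef_rot: [-3.14, 0.001, -3.062]
wrist_force: [-0.1, -5.3, 5.3]
finger_gap: 20.1
finger_force: 20.0
```

Run:
```python
from h import *
s=monitor.read_state();print(s['eef_pos'],s['eef_rot'],s['wrist_force'])
c=imaging.camera('side');d=imaging.camera('top')
b=(275,365,145,225);a=cv2.resize(c['img'][b[2]:b[3],b[0]:b[1],::-1],None,fx=5,fy=5,interpolation=cv2.INTER_CUBIC)
b=(230,300,160,240);a2=cv2.resize(d['img'][b[2]:b[3],b[0]:b[1],::-1],None,fx=5,fy=5,interpolation=cv2.INTER_CUBIC)
cv2.imwrite('pics/d.png',np.hstack([a,a2]))
```

```text
[530.36958775  78.35360634  35.309406  ] [-3.14027837e+00  9.96913825e-04 -3.06175470e+00] [-0.13927357 -5.33330351  5.28770616]
```

View pics/d.png

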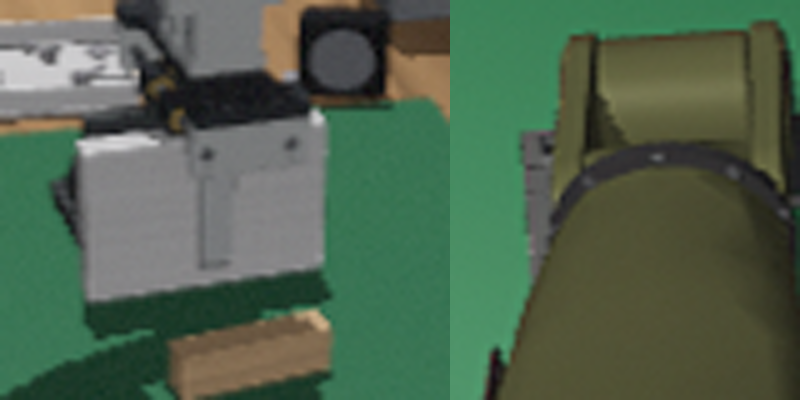

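Emit:
arm_command:
  steps:
    - [0.22,0,0,0,0]
    - [0.25,0,0,0,0]
    - [0.28,0,0,0,0]
    - [0.28,0,0,0,0]
    - [0.28,0,0,-15,0]
    - [0.28,0,0,-45,0]
    - [0.28,0,0,-80,0]
    - [0.28,0,0,-115,0]
    - [0.28,0,0,-140,0]
    - [0.28,0,-25,-140,0]
    - [0.28,0,-60,-140,0]
    - [0.28,0,-100,-140,0]
    - [0.28,0,-100,-140,0]

```text
clock: 17.65
eef_pos: [537.9, -22.4, 175.8]
eef_rot: [-3.141, 0.001, -3.064]
wrist_force: [-0.0, 0.7, 0.1]
finger_gap: 26.5
finger_force: 0.0
```

Run:
```python
from fit import *
s=monitor.read_state();print(s['joints'],s['eef_pos'],s['eef_rot'][2])
T=imaging.camera('top');c=imaging.camera('side')
px=np.load('fit.npy')
P=lambda x,y,yaw: platepts(x,y,yaw,np.pi/2)
b=(275,365,145,225);a=cv2.resize(c['img'][b[2]:b[3],b[0]:b[1],::-1],None,fx=4,fy=4,interpolation=cv2.INTER_CUBIC)
b=(230,330,160,240);a2=cv2.resize(T['img'][b[2]:b[3],b[0]:b[1],::-1],None,fx=4,fy=4,interpolation=cv2.INTER_CUBIC)
cv2.imwrite('pics/e.png',np.hstack([a,a2]))
```

```text
[-1.09569114e-01  3.18619308e-01  1.61391827e+00 -1.34790897e-04
  1.20821695e+00 -1.75747430e+00] [537.93557482 -22.38923392 175.78983352] -3.0644359235653686
```

View pics/e.png

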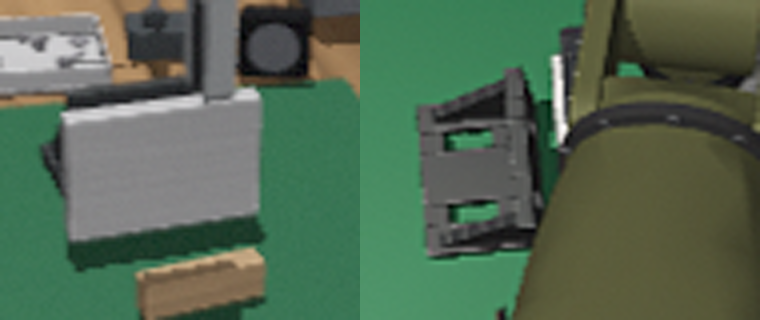

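Emit:
arm_command:
  steps:
    - [0.4,0,0,0,10]
    - [0.6,0,0,0,20]
    - [0.8,0,0,0,30]
    - [1,0,0,0,40]
    - [1,0,0,0,50]
    - [1,0,0,0,60]
    - [1,0,0,0,70]
    - [1,0,0,0,80]
    - [1,0,0,0,90]
    - [1,0,0,0,90]
    - [1,0,0,0,90]

```text
clock: 19.12
eef_pos: [537.9, -19.9, 175.0]
eef_rot: [3.141, 0.0, 1.655]
wrist_force: [0.3, 1.0, 0.9]
finger_gap: 94.3
finger_force: 0.0
```

Emit:
arm_command:
  steps:
    - [1,25,0,0,0]
    - [1,50,0,0,0]
    - [1,68,0,0,0]
    - [1,70,0,0,0]
    - [1,70,0,40,0]
    - [1,70,0,80,0]
    - [1,70,0,110,0]
    - [1,70,0,130,0]
    - [1,70,0,140,0]
    - [1,70,0,145,0]
    - [1,70,0,145,0]

```text
clock: 20.5
eef_pos: [532.5, 49.1, 30.2]
eef_rot: [3.141, 0.0, 1.651]
wrist_force: [0.2, -0.2, -0.1]
finger_gap: 93.8
finger_force: 0.0
```

Emit:
arm_command:
  steps:
    - [1,2,0,0,0]
    - [1,4,0,0,0]
    - [1,6,0,0,0]
    - [1,8,0,0,0]
    - [1,9,0,0,0]
    - [1,10,0,0,0]
    - [1,11,0,0,0]
    - [1,12,0,0,0]
    - [1,13,0,0,0]
    - [1,14,0,0,0]

```text
clock: 21.75
eef_pos: [531.2, 63.2, 29.9]
eef_rot: [3.141, 0.0, 1.651]
wrist_force: [0.7, -5.0, 0.3]
finger_gap: 93.9
finger_force: 2.4
```

Emit:
arm_command:
  steps:
    - [1,1,0,0,0]
    - [1,2,0,0,0]
    - [1,3,0,0,0]
    - [1,4,0,0,0]
    - [1,5,0,0,0]
    - [1,6,0,0,0]
    - [1,7,0,0,0]
    - [1,8,0,0,0]
    - [1,9,0,0,0]
    - [1,10,0,0,0]
    - [1,11,0,0,0]
    - [1,12,0,0,0]

```text
clock: 23.25
eef_pos: [530.2, 75.2, 29.9]
eef_rot: [3.142, 0.0, 1.651]
wrist_force: [0.4, -4.8, 1.0]
finger_gap: 93.8
finger_force: 2.5
```

Run:
```python
from h import *
T=imaging.camera('top');c=imaging.camera('side')
b=(275,365,140,220);a=cv2.resize(c['img'][b[2]:b[3],b[0]:b[1],::-1],None,fx=4,fy=4,interpolation=cv2.INTER_CUBIC)
b=(230,330,160,240);a2=cv2.resize(T['img'][b[2]:b[3],b[0]:b[1],::-1],None,fx=4,fy=4,interpolation=cv2.INTER_CUBIC)
cv2.imwrite('pics/f.png',np.hstack([a,a2]))
print(monitor.read_state()['wrist_force'])
```

```text
[ 0.8587047  -4.16723537  1.52190826]
```

View pics/f.png

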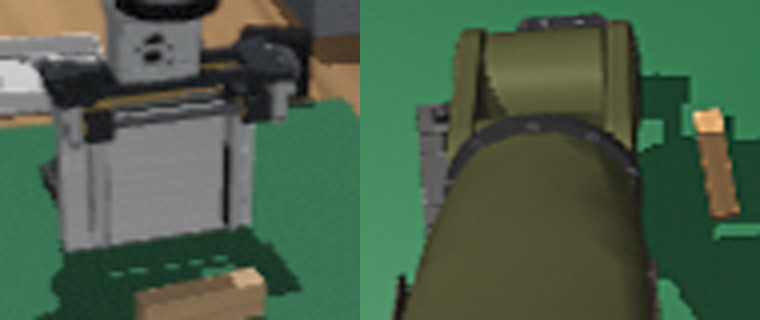

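Emit:
arm_command:
  steps:
    - [1,0.7,0,0,0]
    - [1,1.4,0,0,0]
    - [1,2,0,0,0]

```text
clock: 23.72
eef_pos: [530.1, 77.1, 29.9]
eef_rot: [3.142, 0.0, 1.651]
wrist_force: [0.7, -5.2, 0.8]
finger_gap: 93.8
finger_force: 2.6
```

Emit:
arm_command:
  steps:
    - [1,0.5,0,0,0]
    - [1,1,0,0,0]

```text
clock: 23.98
eef_pos: [530.0, 78.1, 29.9]
eef_rot: [3.142, 0.0, 1.651]
wrist_force: [0.7, -5.0, 1.8]
finger_gap: 94.1
finger_force: 2.6
```

Emit:
arm_command:
  steps:
    - [1,0.5,0,0,0]
    - [1,1,0,0,0]

```text
clock: 24.22
eef_pos: [529.9, 79.1, 29.9]
eef_rot: [3.142, 0.0, 1.651]
wrist_force: [0.2, -4.8, 2.5]
finger_gap: 94.2
finger_force: 2.6
```

Emit:
arm_command:
  steps:
    - [1,0.5,0,0,0]
    - [1,1,0,0,0]

```text
clock: 24.48
eef_pos: [529.8, 80.1, 29.9]
eef_rot: [3.142, 0.0, 1.651]
wrist_force: [0.5, -4.7, 2.1]
finger_gap: 93.9
finger_force: 2.6
```

Emit:
arm_command:
  steps:
    - [1,0.5,0,0,0]
    - [1,1,0,0,0]

```text
clock: 24.72
eef_pos: [529.8, 80.4, 29.9]
eef_rot: [3.142, 0.001, 1.651]
wrist_force: [0.9, -13.9, 1.7]
finger_gap: 94.3
finger_force: 7.2
```

Run:
```python
from h import *
import time
for i in range(3):
    imaging.camera('side');s=monitor.read_state();print(s['eef_pos'].round(2),s['wrist_force'].round(1),s['moment'].round(3),s['finger_force'])
```

```text
[529.83  80.4   29.89] [  0.9 -12.1   1.6] [-1.646  0.021  0.575] 5.9582671243697405
[529.84  80.4   29.9 ] [  0.5 -12.5   1.6] [-1.652  0.025  0.573] 5.9953105263412
[529.85  80.4   29.89] [  0.7 -11.7   2.7] [-1.641  0.086  0.616] 5.95530504360795
```

Emit:
arm_command:
  steps:
    - [1,0.1,0,0,-0.2]
    - [1,0.2,0,0,-0.4]
    - [1,0.2,0,0,-0.4]

```text
clock: 25.25
eef_pos: [530.0, 80.9, 29.9]
eef_rot: [3.141, 0.001, 1.658]
wrist_force: [2.8, -10.4, 0.1]
finger_gap: 93.9
finger_force: 4.8
```

```bash
cat > r.py <<'E'
from h import *
for i in range(2):
    imaging.camera('side');s=monitor.read_state();print(s['eef_pos'].round(2),s['eef_rot'][2],s['wrist_force'].round(1),s['moment'].round(3),s['finger_force'])
E
python3 r.py
```

```text
[529.99  80.86  29.91] 1.6580679494909907 [ 2.7 -9.3  0.4] [-1.439 -0.112  0.433] 4.789122962392867
[529.98  80.87  29.89] 1.6580905384465607 [ 2.8 -8.8  1.4] [-1.343 -0.106  0.434] 4.793658941052854
```

Emit:
arm_command:
  steps:
    - [1,0.2,0,0,-0.2]
    - [1,0.4,0,0,-0.4]
    - [1,0.5,0,0,-0.6]
    - [1,0.5,0,0,-0.6]

```text
clock: 25.85
eef_pos: [530.2, 81.6, 29.9]
eef_rot: [3.14, 0.0, 1.668]
wrist_force: [4.2, -8.1, -0.1]
finger_gap: 93.8
finger_force: 4.0
```

```bash
python3 r.py
```

```text
[530.15  81.53  29.93] 1.6684315160587435 [ 5.  -8.  -0.5] [-1.146 -0.41   0.337] 4.015275402925909
[530.14  81.55  29.92] 1.6684620615510184 [ 4.2 -7.9  0.3] [-1.119 -0.397  0.365] 4.020962426438928
```

Emit:
arm_command:
  steps:
    - [1,0.2,0,0,-0.3]
    - [1,0.4,0,0,-0.6]
    - [1,0.6,0,0,-0.8]
    - [1,0.6,0,0,-0.8]

```text
clock: 26.45
eef_pos: [530.0, 82.2, 29.9]
eef_rot: [3.141, -0.0, 1.681]
wrist_force: [4.2, -6.8, 0.5]
finger_gap: 93.8
finger_force: 3.6
```

```bash
python3 r.py
```

```text
[530.04  82.22  29.94] 1.681085336668157 [ 2.9 -7.2 -0.4] [-0.943 -0.438 -0.401] 3.5985810309648514
[530.04  82.22  29.92] 1.681091328727531 [ 4.1 -7.1 -0.6] [-0.921 -0.376 -0.468] 3.5992898046970367
```

Emit:
arm_command:
  steps:
    - [1,0.1,0,0,0.2]
    - [1,0.3,0,0,0.4]
    - [1,0.4,0,0,0.4]

```text
clock: 26.92
eef_pos: [529.9, 82.0, 29.9]
eef_rot: [3.141, 0.001, 1.676]
wrist_force: [3.0, -13.3, 0.3]
finger_gap: 94.2
finger_force: 6.9
```

```bash
python3 r.py
```

```text
[529.96  82.    29.91] 1.6758251593225961 [  1.9 -12.2  -0.1] [-1.615 -0.385  0.744] 6.637498140335083
[529.96  82.01  29.92] 1.6757903147563944 [  3.8 -13.    0.6] [-1.631 -0.336  0.718] 6.64198637008667
```

Emit:
arm_command:
  steps:
    - [1,0.1,0,0,-0.15]
    - [1,0.1,0,0,-0.15]
    - [1,-2,0,0,-0.15]
    - [1,-8,0,0,-0.15]
    - [1,-20,0,0,-0.15]
    - [1,-30,0,0,-0.15]
    - [1,-30,0,-40,-0.15]
    - [1,-40,0,-90,-0.15]
    - [1,-90,0,-140,-0.15]
    - [1,-150,0,-140,-0.15]
    - [1,-210,0,-140,-0.15]
    - [1,-260,0,-140,-0.15]
    - [1,-300,0,-140,-0.15]
    - [1,-300,0,-140,-0.15]

```text
clock: 28.78
eef_pos: [560.3, -218.3, 169.4]
eef_rot: [-3.141, -0.0, 1.674]
wrist_force: [0.3, -0.0, 0.4]
finger_gap: 93.8
finger_force: 0.0
```

Run:
```python
from fit import *
T=imaging.camera('top');c=imaging.camera('side');px,ax=np.load('fit.npy')
b=(225,305,160,240);a=cv2.resize(T['img'][b[2]:b[3],b[0]:b[1],::-1],None,fx=7,fy=7,interpolation=cv2.INTER_CUBIC)
cv2.imwrite('pics/g.png',a)
at=[r for r in trace(T,'angle_plate') if abs(r['rect'][0]-261)<20]
print(monitor.read_state()['eef_pos'])
for r in at[:1]: print(r['rect'])
```

```text
[ 560.66786756 -214.96146272  169.74779306]
[260.4, 200.6, 23.1, 46.8]
```

View pics/g.png

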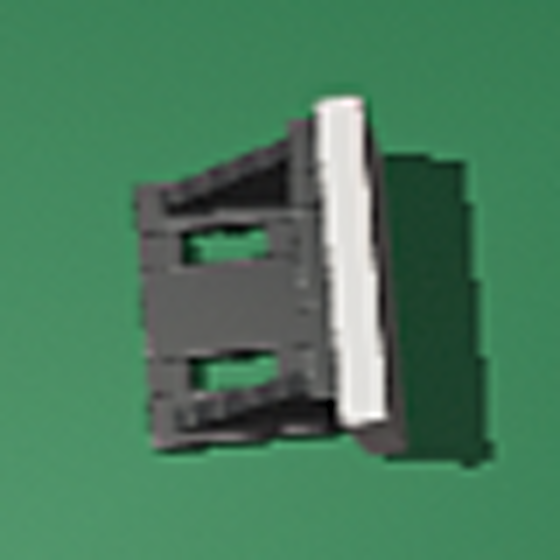

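The plate stands flush against the angle plate's upright face and roughly centred. Its top edge runs from about (338,100) to (362,425) in the crop, with no green showing in the gap. The arm is clear.

```bash
python3 -c "
from cell import job;print(job.sign_off())"
```

```text
the job is handed in; nothing more can be done
None
```

I handed the job in: the plate stands on its long edge against the angle plate's upright face, roughly centred, and nothing is touching it. It looked flush with no visible gap in the last camera picture, but the sign-off gave no verdict.

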